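Drift a link into line and bolt it

TASK

The free hole of the blue link does not line up with the hole in the stand beneath it. Take the orange-handled tapered drift from the sloping rack and drive it straight down through both holes until its collar rests on the link, so that the drift (not the gripper) levers the link into line; draw it out and put it back fully into the rack's empty socket, then put the steel knurled-head bolt through both holes until its collar rests on the link and let go. Leave the green-handled punch in its socket and do not disturb the other things on the bench.

Things in the scene. Friction and masses are not known exactly. Their poses are not given: they have to be found in the camera images.
- base_hole (a point): Centre of the mouth of the fixed hole in the aluminium top plate of the bolting stand (plate 200 x 90 x 12 mm, its top 77 mm above the table, open beneath). Through hole, 16 mm diameter. The stand is fixed to the table; the frame's z is up, its x runs along the stand from the hole towards the link's pivot, 110 mm away. Two steel stop pins, 8 mm thick and 11 mm high, stand on the plate at x = 25, y = +-36 mm of this frame.
- link_hole (a point): Centre of the upper mouth of the 16 mm hole in the free end of the blue link, 8 mm above the base hole's mouth (85 mm above the table). At the start it lies 5 to 8.5 mm to one side (the -y side of the base_hole frame) of the base hole. Frame z up, x towards the pivot.
- link: Blue steel link 150 x 40 x 8 mm lying flat on the stand; origin on its pivot axis at its underside, x away from the free end. It swings level about the pivot bolt against snug friction (about 3 N at the free hole) and stays where it is left. The pivot bolt's head rises 13 mm above the link.
- drift_grip (a point): Centre of the orange round handle (22 mm diameter, 58 mm long) of the tapered drift, 34 mm above the underside of its collar. z runs along the tool, pointing from the tip to the handle's end.
- drift_collar (a point): Centre of the underside of the drift's collar (30 mm diameter, 5 mm thick, just below the handle); same axes. Below it a 15 mm round steel shank 22 mm long, then a straight taper 36 mm long down to a 4 mm tip, 58 mm below the collar. 0.16 kg.
- bolt_grip (a point): Centre of the bolt's round knurled bare-steel head (25 mm diameter, 46 mm long), 28 mm above the underside of its collar. z runs along the bolt, pointing from its end to the head.
- bolt_collar (a point): Centre of the underside of the bolt's collar (30 mm diameter, 5 mm thick, just below the head); same axes. Below it a 13 mm shank, 34 mm long with its last 6 mm tapering to 8 mm. 0.13 kg.
- punch_grip (a point): Centre of the green round handle (22 mm diameter, 58 mm long) of a centre punch with an 11 mm shank, which stands in the third socket; leave it there.
- socket_0 (a point): Centre of the mouth of socket 0 of the wooden tool rack (fixed, 230 mm wide, three sockets in a row 70 mm apart, mouths 90 mm above the table). The hole is 16.5 mm in diameter and 24 mm deep, open beneath. z is the socket's axis, pointing out: it leans 25 degrees from vertical towards the front of the rack (its -x), roughly towards the robot; y runs along the row. Drift, bolt and punch stand in the three sockets in any order, each with its collar on the mouth.
- socket_1 (a point): Centre of the mouth of socket 1 of the wooden tool rack (fixed, 230 mm wide, three sockets in a row 70 mm apart, mouths 90 mm above the table). The hole is 16.5 mm in diameter and 24 mm deep, open beneath. z is the socket's axis, pointing out: it leans 25 degrees from vertical towards the front of the rack (its -x), roughly towards the robot; y runs along the row. Drift, bolt and punch stand in the three sockets in any order, each with its collar on the mouth.
- socket_2 (a point): Centre of the mouth of socket 2 of the wooden tool rack (fixed, 230 mm wide, three sockets in a row 70 mm apart, mouths 90 mm above the table). The hole is 16.5 mm in diameter and 24 mm deep, open beneath. z is the socket's axis, pointing out: it leans 25 degrees from vertical towards the front of the rack (its -x), roughly towards the robot; y runs along the row. Drift, bolt and punch stand in the three sockets in any order, each with its collar on the mouth.
- sprayer: Bystander: trigger sprayer, 58 x 75 mm, 160 mm tall, standing loose between stand and rack; origin under its middle.
- masking_tape: Bystander: roll of masking tape, 100 mm across, 24 mm high; origin under its middle.
- wax_tin: Bystander: red and white tin, 67 x 95 x 28 mm; origin under its middle.
- hex_key: Bystander: black hexagon key, 34 x 89 x 8 mm, lying flat; origin under its middle.

How it is judged:
By the outcome, as a careful person would: the job done as asked, in the order asked, and still so for the second after the job is handed in, with the robot touching nothing.
It also fails if it takes over 69 s, if anything falls off the work surface, if the arm or the gripper's body presses on something with over 40 N, if the wrist force passes 120 N, or if a joint passes its speed limit or range.

ROBOT

A 6-joint arm with a two-finger parallel gripper is mounted at the origin on the work surface; the furniture and walls round the work are solid. World frame = base frame: x ahead of the robot, y to its left, z up, the work surface at z = 0. Lengths are in m, angles in rad, forces in N, time in s.
With the tool pointing down it reaches from about 0.325 to 0.875 m from the base axis. Payload 4.4 kg.
Tool frame: the origin (TCP) lies at the very end of the fingers, on their centre line; the grasp point (between the pads) lies 19 mm behind it; z points along the fingers, y is the line along which they close (so a half turn about z gives the same grasp; the last joint's range is limited). The gripper opens to 85 mm and grips with 20 to 120 N. Pads are 22 mm wide; open, the fingers measure 114 mm over their backs; the gripper's body (76 mm by 85 mm) begins 54 mm behind the grasp point. The pads swing forward as they close: fully open they stand 13 mm farther back than shut.
Start: joints at [-1.478, 0.207, 1.542, -0, 1.393, -0.15], TCP at [0.139, -0.558, 0.231] pointing down, gripper open.
Joint ranges: [-2.73, 2.73], [-0.86, 2.22], [0.23, 2.46], [-1.11, 4.25], [0.08, 2.63], [-2.82, 2.82]. Speed limits (rad/s): [2.79, 2.79, 3.14, 3.14, 3.14, 3.14].

INTERFACE

Orientations are given as a unit quaternion [x, y, z, w].
In Python, from cell import ctrl gives the robot as it stands. The module is installed in compiled form; this text tells all that it offers.
- The arm moves only by the tool step_arm, never from a script. Its argument "rows" is one flat list of numbers, 5 for each row, row after row: the shift along the world's x, y, z in units of 40 mm (1.0 is 40 mm), then the turn about the world's z in rad, then the finger opening in mm, from 0 to 85.4. In form: [dx, dy, dz, spin, gripper, dx, dy, dz, spin, gripper, ...]. A call has 1 to 12 rows; each row is the pose to reach, as a shift and turn from the pose commanded when the call began; what a row does not reach only later rows make up. A row lasts 1/10 s, in which the tool goes at most 50 mm and 8.59 degrees, less where a joint would pass 70% of its speed; a pose out of reach is approached as far as the arm can. A call with a gripper value outside its range is refused whole. The fingers move at their own pace and stop on an object; the grip force is fixed at half the most. Time passes only in rows, so rows that repeat a pose let the fingers close. It gives the time, the measured TCP pose, the force, the opening and the grip force at its end, in the units of the state.
- ctrl.get_state(): the state, without advancing time (a new reading comes with each control period).
- ctrl.camera(name): name is "scene" or "top" or "wrist"; returns (picture, depth): 420x560x3 uint8, red, green, blue; 420x560 float32, m along the optical axis (not along the pixel's ray), 0 where there is no reading.
- ctrl.get_calibration(name): a dict with "fx", "fy", "cx", "cy" (pixels), "world_from_camera" (4x4, takes a point from camera to world coordinates). Camera axes: x right, y down, z forward; pixel columns grow to the right and rows downward; lengths in m; the calibration is good to about 2 mm. A picture is of the moment at which its call begins: read the wrist's pose just before it. get_calibration takes no time and is no camera call; for the wrist camera it gives the pose at the moment of the call.
- ctrl.sign_off(): hands the job in; it is judged then, once.
The state is a dict: "clock": time; "joint_pos": joint angles; "qvel": joint speeds; "tau": joint torques, N m; "tool_pos": TCP position; "eef_rot": TCP orientation; "force": force on the tool from outside, world axes, zero at the start; "torque": the same for the moment, N m; "finger_gap": finger opening in m; "grasp_force": force on a finger pad.
Only numpy, scipy, OpenCV 4.12 (cv2) and the standard library are available. Lean on these libraries where they do the work, as an engineer would, in place of code of your own. Each camera call takes 0.05 s, during which the arm holds its last target. There are 200 camera calls.

## Working session

There is one attempt and no reset: what is moved stays moved. The work goes in short steps, Python scripts to look and compute and a tool call to move; the robot and the scene stay as the last step left them, time stands still between calls to the robot, and variables do not carry over. Pictures are saved under pics/ and viewed, at most 10 in all, crops included, and the job is handed in when it is done.

Besides the shell and the picture viewer there is one more tool, called after "Emit:" in YAML: its name, and indented under it one key for each argument. step_arm: Moves the arm, as the interface text tells. Its arguments: {"type":"object","properties":{"rows":{"type":"array","items":{"type":"number"}}},"required":["rows"]}

```bash
mkdir -p pics; cat > h.py <<'E'
import numpy as np, cv2
from cell import ctrl
def grab(n):
    c=ctrl.get_calibration(n); im,d=ctrl.camera(n); return im,d,c
def world(c,d,u,v,z=None):
    z=d if z is None else z
    p=np.array([(u-c["cx"])/c["fx"]*z,(v-c["cy"])/c["fy"]*z,z,1.0])
    return (np.array(c["world_from_camera"])@p)[:3]
def cloud(c,d):
    v,u=np.mgrid[:d.shape[0],:d.shape[1]]
    P=np.stack([(u-c["cx"])/c["fx"]*d,(v-c["cy"])/c["fy"]*d,d,np.ones_like(d)],-1)
    return (P@np.array(c["world_from_camera"]).T)[...,:3]
def save(n,im): cv2.imwrite("pics/%s.png"%n,cv2.cvtColor(im,cv2.COLOR_RGB2BGR))
E
python3 - <<'E'
from h import *
s=ctrl.get_state(); print(s)
for n in("scene","top"):
    im,d,c=grab(n); save(n+"0",im); np.savez(n+"0.npz",im=im,d=d); print(n,c)
E
```

```text
{'clock': 0.0, 'joint_pos': array([-1.47749434e+00,  2.07436612e-01,  1.54296154e+00, -1.30230676e-05,
        1.39346765e+00, -1.50465050e-01]), 'qvel': array([-0.00020903, -0.00048814, -0.00126849,  0.00022986,  0.00134021,
        0.00081539]), 'tau': array([-1.33560792e-03, -3.83037722e+01, -2.91596353e+01, -4.07716998e-04,
        1.04200319e-02, -1.27463488e-05]), 'tool_pos': array([ 0.13871586, -0.557244  ,  0.23011271]), 'eef_rot': array([ 9.92580613e-01,  1.21583038e-01,  2.60751543e-05, -1.13629466e-03]), 'force': array([ 0.41278427,  0.60139037, -0.61761893]), 'torque': array([ 0.00736968,  0.01394301, -0.08667682]), 'grasp_force': 0.0, 'finger_gap': 0.08513284713684126}
scene {'fx': 406.1612457160899, 'fy': 406.1612457160899, 'cx': 284.52409693948675, 'cy': 211.01299713243165, 'world_from_camera': array([[-8.96623857e-01, -3.12768043e-01,  3.13435496e-01,
         2.34722418e-01],
       [-4.42792736e-01,  6.34135838e-01, -6.33881955e-01,
         7.16154550e-01],
       [-5.02662408e-04, -7.07140644e-01, -7.07072738e-01,
         8.96312236e-01],
       [ 0.00000000e+00,  0.00000000e+00,  0.00000000e+00,
         1.00000000e+00]])}
top {'fx': 424.0393664681151, 'fy': 424.0393664681151, 'cx': 277.5249974036929, 'cy': 206.75179041052016, 'world_from_camera': array([[-0.0277625 , -0.98042039,  0.19494895,  0.43622009],
       [-0.99952022,  0.02990605,  0.00806015,  0.01027247],
       [-0.01373248, -0.19463165, -0.98078027,  1.00102657],
       [ 0.        ,  0.        ,  0.        ,  1.        ]])}
```

View pics/scene0.png

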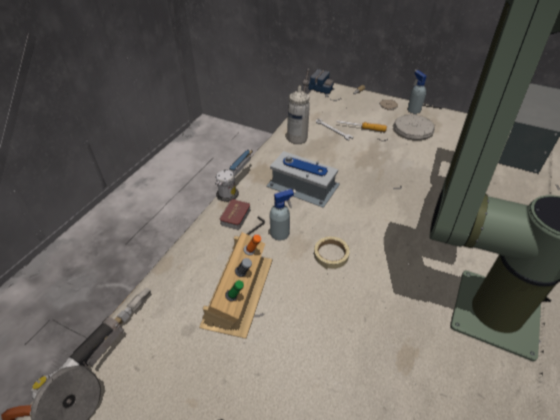

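View pics/top0.png

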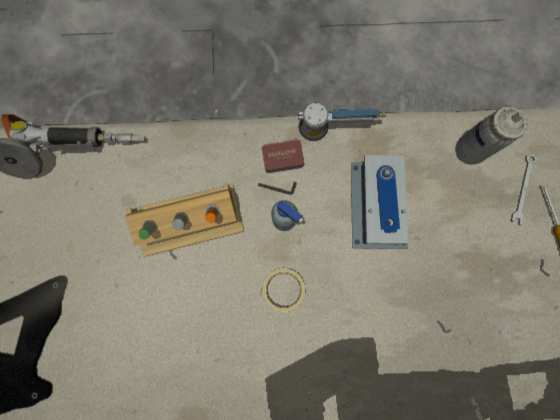

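```bash
python3 - <<'E'
from h import *
for n in("top","scene"):
    z=np.load(n+"0.npz"); im,d=z["im"],z["d"]; c=ctrl.get_calibration(n); P=cloud(c,d)
    hsv=cv2.cvtColor(im,cv2.COLOR_RGB2HSV)
    ws=(P[...,0]>.3)&(P[...,0]<.85)&(P[...,1]>-.4)&(P[...,1]<.45)
    H,S,V=[hsv[...,i].astype(int) for i in range(3)]
    for nm,m in dict(orange=(H<14)&(S>190)&(V>120)&(P[...,2]>.08),green=(H>45)&(H<85)&(S>120)&(P[...,2]>.08),blue=(H>100)&(H<125)&(S>140)&(P[...,1]<-.1)&(P[...,2]>.075)&(P[...,2]<.09)).items():
        m=m&ws&(d>0); q=P[m]
        if len(q): print(n,nm,len(q),q.mean(0).round(4),q.min(0).round(4),q.max(0).round(4))
    if n=="top":
        m=ws&(P[...,1]<-.1)&(P[...,2]>.07)&(P[...,2]<.1); vv,uu=np.nonzero(m)
        print("plate",cv2.minAreaRect(P[m][:,:2].astype(np.float32)))
        m=ws&(P[...,2]>.082)&(H>100)&(H<125)&(S>140)&(P[...,1]<-.1)&(P[...,2]<.09)
        print("link",cv2.minAreaRect(P[m][:,:2].astype(np.float32)))
        m=ws&(P[...,1]>.1)&(H>10)&(H<25)&(S>80)&(P[...,2]>.03)
        q=P[m];print("rack",len(q),cv2.minAreaRect(q[:,:2].astype(np.float32)),q.min(0),q.max(0))
        big=cv2.resize(im[130:260,120:430],None,fx=2.5,fy=2.5,interpolation=cv2.INTER_CUBIC); save("topcrop",big)
        # spray height map
        m=ws&(P[...,1]<.1)&(P[...,1]>-.08)&(P[...,2]>.05);q=P[m];print("spray",q.min(0),q.max(0))
E
```

```text
top orange 17 [0.5854 0.1533 0.1446] [0.5807 0.146  0.1408] [0.5975 0.1648 0.1483]
top green 2 [0.5581 0.2943 0.1452] [0.5578 0.2939 0.1433] [0.5583 0.2947 0.1471]
top blue 918 [ 0.6224 -0.225   0.0846] [ 0.5572 -0.2451  0.0798] [ 0.7045 -0.2053  0.0899]
plate ((0.6958308219909668, -0.20629578828811646), (0.3466680943965912, 0.1439226269721985), 14.450531959533691)
link ((0.6308226585388184, -0.2251969277858734), (0.1473456174135208, 0.03919857367873192), 0.28549924492836)
rack 3142 ((0.7117020487785339, 0.27533742785453796), (0.34607893228530884, 0.24152719974517822), 23.351959228515625) [0.54430354 0.11263063 0.03021853] [0.82503535 0.44982287 0.15178408]
spray [ 0.43622009 -0.07995302  0.0502848 ] [0.84965665 0.03260629 1.00102657]
scene orange 60 [0.5933 0.1629 0.1365] [0.5806 0.1509 0.1115] [0.6088 0.1716 0.1498]
scene green 123 [0.5627 0.3007 0.1318] [0.5491 0.2864 0.101 ] [0.581  0.3079 0.1504]
scene blue 239 [ 0.6191 -0.2229  0.083 ] [ 0.5569 -0.2446  0.0792] [ 0.6901 -0.203   0.0867]
```

View pics/topcrop.png

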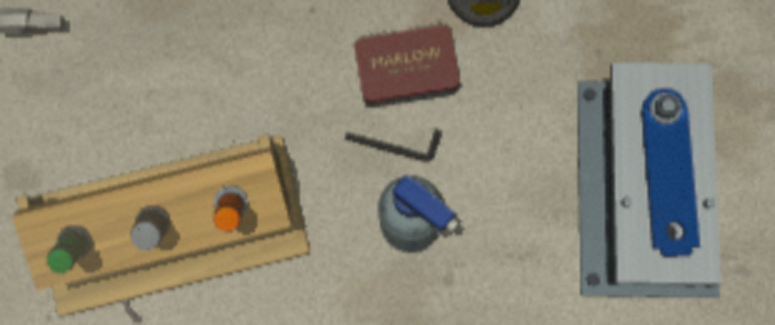

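Emit:
step_arm:
  rows: [10, 8.5, 0.5, -0.24, 50, 10, 8.5, 0.5, -0.24, 50, 10, 8.5, 0.5, -0.24, 50, 10, 8.5, 0.5, -0.24, 50, 10, 8.5, 0.5, -0.24, 50, 10, 8.5, 0.5, -0.24, 50, 10, 8.5, 0.5, -0.24, 50, 10, 8.5, 0.5, -0.24, 50, 10, 8.5, 0.5, -0.24, 50, 10, 8.5, 0.5, -0.24, 50, 10, 8.5, 0.5, -0.24, 50, 10, 8.5, 0.5, -0.24, 50]

```text
clock: 1.3
tool_pos: [0.5409, -0.215, 0.2507]
eef_rot: [1.0, 0.005, 0.0, -0.001]
force: [0.5, -0.7, 0.1]
finger_gap: 0.05
grasp_force: 0.0
```

```bash
python3 - <<'E'
from h import *
s=ctrl.get_state(); im,d,c=grab("wrist"); save("w1",im); np.savez("w1.npz",im=im,d=d,T=c["world_from_camera"],K=[c["fx"],c["cx"],c["cy"]]); print(s["tool_pos"],c)
E
```

```text
[ 0.5408663  -0.21498225  0.25073706] {'fx': 321.1822147602817, 'fy': 321.1822147602817, 'cx': 281.171694936996, 'cy': 211.9980605802723, 'world_from_camera': array([[ 8.39656782e-03, -9.54039298e-01, -2.99563875e-01,
         6.18659005e-01],
       [-9.99962694e-01, -8.61811131e-03, -5.81637939e-04,
        -2.14644372e-01],
       [-2.02676937e-03,  2.99557584e-01, -9.54076069e-01,
         3.92855406e-01],
       [ 0.00000000e+00,  0.00000000e+00,  0.00000000e+00,
         1.00000000e+00]])}
```

View pics/w1.png

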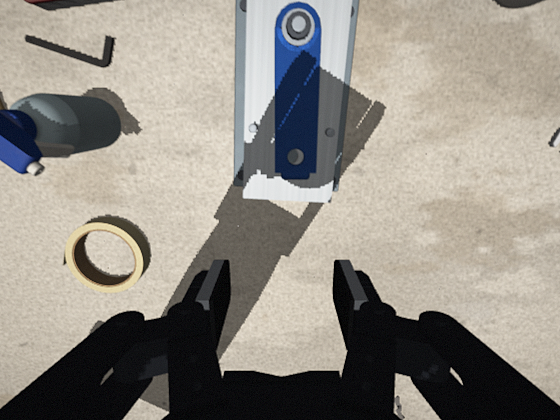

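```bash
python3 - <<'E'
from h import *
z=np.load("w1.npz"); im,d,T=z["im"],z["d"],z["T"]; f,cx,cy=z["K"]
def ray(u,v,h):
    r=T[:3,:3]@[(u-cx)/f,(v-cy)/f,1]; return T[:3,3]+r*(h-T[2,3])/r[2]
hsv=cv2.cvtColor(im,cv2.COLOR_RGB2HSV)
blue=((hsv[...,0]>100)&(hsv[...,0]<130)&(hsv[...,1]>150)).astype(np.uint8); blue[:,:200]=0;blue[:,400:]=0
cs,h=cv2.findContours(blue,cv2.RETR_CCOMP,cv2.CHAIN_APPROX_NONE)
for k,c in enumerate(cs):
    if len(c)>15: 
        e=cv2.fitEllipse(c); print(h[0][k][3],len(c),np.round(e[0],1),np.round(e[1],1), ray(*e[0],.085).round(4))
print(ray(254,128,.088),ray(330,131,.088),"pivot",ray(298,22,.098))
K=np.zeros((0,0))
out=np.hstack([cv2.resize(im[110:215,225:355],None,fx=5,fy=5,interpolation=cv2.INTER_CUBIC)]);save("w1c",out)
c={"fx":f,"fy":f,"cx":cx,"cy":cy,"world_from_camera":T}
P=cloud(c,d); m=(P[...,2]>.06)&(P[...,2]<.1)&(P[...,1]<-.13)&(P[...,1]>-.3)&(P[...,0]>.5)&(P[...,0]<.8)
print("top z",np.median(P[m&(blue>0)][:,2]))
g=P[m&(P[...,2]>.072)&(P[...,2]<.081)][:,:2].astype(np.float32); print(cv2.minAreaRect(g),g.min(0))
# fingertip projections
R=np.linalg.inv(T)
s=ctrl.get_state();print(s["eef_rot"])
for w in(.025,-.025,0):
    q=R@[*(s["tool_pos"]+[0,w,0]),1]; print(q[0]/q[2]*f+cx,q[1]/q[2]*f+cy)
E
```

```text
-1 401 [296.4  88.6] [ 46.4 212.2] [ 0.6381 -0.2275  0.085 ]
383 51 [295.1 156.2] [17.9 18.4] [ 0.5778 -0.2276  0.085 ]
383 105 [297.6  26.6] [35.2 39.8] [ 0.6874 -0.2274  0.085 ]
[ 0.60366605 -0.18916667  0.088     ] [ 0.60158272 -0.25917096  0.088     ] pivot [ 0.68778581 -0.22712164  0.098     ]
top z 0.08436293191402922
((0.6224250197410583, -0.22427737712860107), (0.09026598930358887, 0.1793268769979477), 87.37306213378906) [ 0.5311388  -0.27334127]
[ 9.99993261e-01  3.60368624e-03 -6.72943514e-04 -1.95280179e-04]
233.86977023773994 278.05918865582703
334.5197657806018 278.91451920491113
284.19935457199426 278.48689290729385
```

View pics/w1c.png

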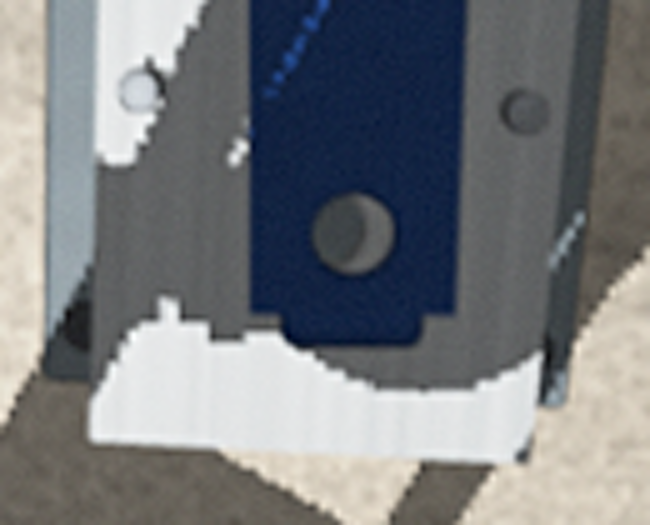

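Emit:
step_arm:
  rows: [-1.5, 10, 0.5, 0.2, 50, -1.5, 10, 0.5, 0.2, 50, -1.5, 10, 0.5, 0.2, 50, -1.5, 10, 0.5, 0.2, 50, -1.5, 10, 0.5, 0.2, 50, -1.5, 10, 0.5, 0.2, 50, -1.5, 10, 0.5, 0.2, 50, -1.5, 10, 0.5, 0.2, 50, -1.5, 10, 0.5, 0.2, 50, -1.5, 10, 0.5, 0.2, 50]

```text
clock: 2.35
tool_pos: [0.4782, 0.1819, 0.271]
eef_rot: [0.995, 0.103, -0.0, 0.0]
force: [0.4, -0.8, 0.1]
finger_gap: 0.05
grasp_force: 0.0
```

```bash
python3 - <<'E'
from h import *
s=ctrl.get_state(); im,d,c=grab("wrist"); save("w2",im); np.savez("w2.npz",im=im,d=d,T=c["world_from_camera"],K=[c["fx"],c["cx"],c["cy"]],tool=s["tool_pos"],q=s["eef_rot"]); print(s["tool_pos"],s["eef_rot"])
hsv=cv2.cvtColor(im,cv2.COLOR_RGB2HSV); H,S,V=[hsv[...,i].astype(int) for i in range(3)]; P=cloud(c,d)
wood=(H>10)&(H<25)&(S>90)&(P[...,2]>.05)&(P[...,2]<.13)&(P[...,0]>.5)&(P[...,0]<.72)&(P[...,1]>.05)&(P[...,1]<.36)
q=P[wood]
# ransac plane
rng=np.random.default_rng(0);best=0
for _ in range(300):
    a=q[rng.choice(len(q),3,False)]; n=np.cross(a[1]-a[0],a[2]-a[0]); l=np.linalg.norm(n)
    if l<1e-6: continue
    n/=l; i=abs((q-a[0])@n)<.0015
    if i.sum()>best and abs(n[2])<.97: best=i.sum(); I=i
g=q[I]; c0=g.mean(0); n=np.linalg.svd(g-c0,full_matrices=False)[2][2]; n*=np.sign(n[2])
print("plane",len(g),c0,n,"tilt",np.degrees(np.arccos(n[2])),"yaw",np.degrees(np.arctan2(-n[1],-n[0])))
np.savez("rack.npz",c0=c0,n=n)
for nm,m in dict(orange=(H<14)&(S>170)&(P[...,2]>.09),green=(H>45)&(H<85)&(S>100)&(P[...,2]>.09),steel=(S<60)&(P[...,2]>.098)&(P[...,0]>.5)&(P[...,0]<.65)&(P[...,1]>.18)&(P[...,1]<.27)).items():
    p=P[m&(d>0)]
    if len(p): print(nm,len(p),p.mean(0).round(4),p.min(0).round(4),p.max(0).round(4))
E
```

```text
[0.47820633 0.18191016 0.27101188] [ 9.94726469e-01  1.02561885e-01 -2.68942453e-04  4.89448463e-04]
plane 15372 [0.60465005 0.22782158 0.09205974] [-0.41346641 -0.09309918  0.90574724] tilt 25.075886970354702 yaw 12.689515031226602
orange 1149 [0.5907 0.1598 0.1469] [0.4618 0.1233 0.1023] [0.6186 0.2457 0.3642]
green 2165 [0.5336 0.2445 0.2228] [0.4585 0.1222 0.0966] [0.5894 0.3011 0.3663]
steel 1232 [0.5864 0.2247 0.1286] [0.5674 0.2119 0.0981] [0.6104 0.2406 0.1409]
```

View pics/w2.png

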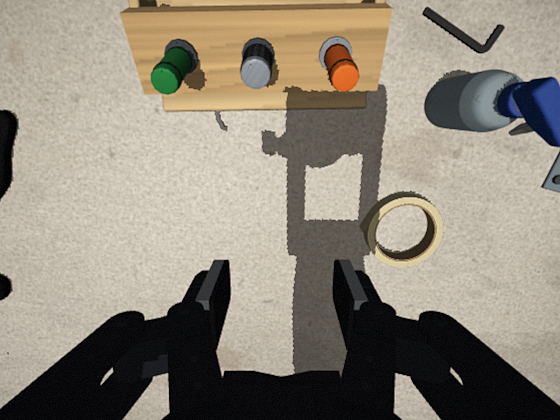

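```bash
python3 - <<'E'
from h import *
from scipy.optimize import least_squares
z=np.load("w2.npz"); im,d,T=z["im"],z["d"],z["T"]; f,cx,cy=z["K"]
c={"fx":f,"fy":f,"cx":cx,"cy":cy,"world_from_camera":T}; P=cloud(c,d)
r=np.load("rack.npz"); n=r["n"]; c0=r["c0"]
e1=np.array([n[1],-n[0],0]); e1/=np.linalg.norm(e1); e1*=np.sign(e1[1]); e2=np.cross(n,e1)
print("row dir",e1,"plane height offset check")
for nm,u,v,R in (("drift",340,60,.011),("bolt",257,60,.0125),("punch",172,65,.011)):
    m=np.zeros(d.shape,bool); m[v-35:v+35,u-35:u+35]=1
    h=(P-c0)@n; m&=(h>.009)&(h<.09)
    p=P[m]; hh=h[m]; top=np.percentile(hh,98)
    q=p[hh<top-.006]; 
    A=np.c_[q@e1,q@e2]
    s=least_squares(lambda x:np.hypot(A[:,0]-x[0],A[:,1]-x[1])-R,[*A.mean(0)-[0,0]],loss="soft_l1",f_scale=.001)
    B=np.c_[p[hh>top-.003]@e1,p[hh>top-.003]@e2]
    ctr,rad=cv2.minEnclosingCircle(B.astype(np.float32))
    base=e1*s.x[0]+e2*s.x[1]+n*(c0@n); cap=e1*ctr[0]+e2*ctr[1]+n*(c0@n)
    print(nm,len(q),"top h",top.round(4),"mouth",base.round(4),"from cap",cap.round(4),rad,"rms",np.sqrt(np.mean(s.fun**2)), "grip",(base+n*(.034 if R<.012 else .028)).round(4))
E
```

```text
row dir [-0.21966768  0.97557476  0.        ] plane height offset check
drift 554 top h 0.064 mouth [0.6139 0.16   0.0893] from cap [0.6149 0.1602 0.0898] 0.011164550669491291 rms 0.00029003074465268737 grip [0.5999 0.1568 0.1201]
bolt 408 top h 0.0523 mouth [0.5989 0.2284 0.0895] from cap [0.5994 0.2284 0.0897] 0.01228161808103323 rms 0.0002977622286811667 grip [0.5873 0.2258 0.1148]
punch 688 top h 0.0641 mouth [0.5833 0.2969 0.0894] from cap [0.5837 0.2964 0.0896] 0.010836536064743996 rms 0.0003237587252425329 grip [0.5692 0.2937 0.1202]
```

Emit:
step_arm:
  rows: [1.5, -0.32, -0.8, 0.016, 50, 3, -0.64, -1.6, 0.016, 50, 3, -0.64, -1.6, 0.016, 50, 3, -0.64, -1.6, 0.016, 50, 3, -0.64, -2.6, 0.016, 50, 3, -0.64, -3.4, 0.016, 50, 3, -0.64, -4.1, 0.016, 50, 3, -0.64, -4.1, 0.016, 50, 3, -0.64, -4.1, 0.016, 50]

```text
clock: 3.3
tool_pos: [0.5986, 0.1548, 0.1077]
eef_rot: [0.994, 0.109, -0.0, 0.0]
force: [0.3, 0.7, 0.3]
finger_gap: 0.0501
grasp_force: 0.0
```

Emit:
step_arm:
  rows: [0, 0, 0, 0, 30, 0, 0, 0, 0, 20, 0, 0, 0, 0, 10, 0, 0, 0, 0, 10, 0, 0, 0, 0, 10]

```text
clock: 3.8
tool_pos: [0.6004, 0.1564, 0.1101]
eef_rot: [0.994, 0.11, 0.002, 0.0]
force: [-0.9, -1.4, 6.8]
finger_gap: 0.0201
grasp_force: 58.5
```

Emit:
step_arm:
  rows: [-0.05, -0.01, 0.11, 0, 10, -0.1, -0.023, 0.226, 0, 10, -0.2, -0.046, 0.453, 0, 10, -0.31, -0.07, 0.68, 0, 10, -0.41, -0.093, 0.906, 0, 10, -0.52, -0.116, 1.132, 0, 10, -0.62, -0.14, 1.36, 0, 10, -0.72, -0.163, 1.585, 0, 10, -0.83, -0.186, 1.81, 0, 10, -0.83, -0.186, 2.6, 0, 10, -0.83, -0.186, 3.4, 0, 10, -0.83, -0.186, 3.4, 0, 10]

```text
clock: 5.0
tool_pos: [0.5687, 0.1493, 0.2497]
eef_rot: [0.994, 0.11, 0.006, 0.0]
force: [0.6, 0.1, 0.0]
finger_gap: 0.0205
grasp_force: 59.1
```

```bash
cat > hand.py <<'E'
from h import *
from scipy.optimize import least_squares
def tilt(name,R,show=True,hmin=-.05,hmax=.05,steel=False):
    """axis of held thing in tool frame from wrist depth"""
    s=ctrl.get_state(); im,d,c=grab("wrist"); save(name,im); P=cloud(c,d)
    np.savez(name+".npz",im=im,d=d,T=c["world_from_camera"],K=[c["fx"],c["cx"],c["cy"]],tool=s["tool_pos"],q=s["eef_rot"])
    return s,im,d,c,P
E
python3 - <<'E'
from hand import *
s,im,d,c,P=tilt("w3",.011); print(s["tool_pos"],s["finger_gap"],s["force"])
L=(P-s["tool_pos"]); 
im2,d2,c2=grab("scene")
q=np.linalg.inv(np.array(c2["world_from_camera"]))@[*s["tool_pos"],1]; u=int(q[0]/q[2]*c2["fx"]+c2["cx"]); v=int(q[1]/q[2]*c2["fy"]+c2["cy"]); print(u,v)
y0,x0=max(v-60,0),max(u-60,0)
cr=im2[y0:v+60,x0:u+60]
a=cv2.resize(im[150:420,150:420],(540,540)); b=cv2.resize(cr,(260,int(260*cr.shape[0]/cr.shape[1])),interpolation=cv2.INTER_CUBIC)
o=np.zeros((540,800,3),np.uint8); o[:,:540]=a; o[:b.shape[0],540:]=b; save("w3v",o)
E
```

```text
[0.56869681 0.14929017 0.24967784] 0.020464032932425425 [0.59918343 0.07100385 0.01668597]
263 208
```

View pics/w3v.png

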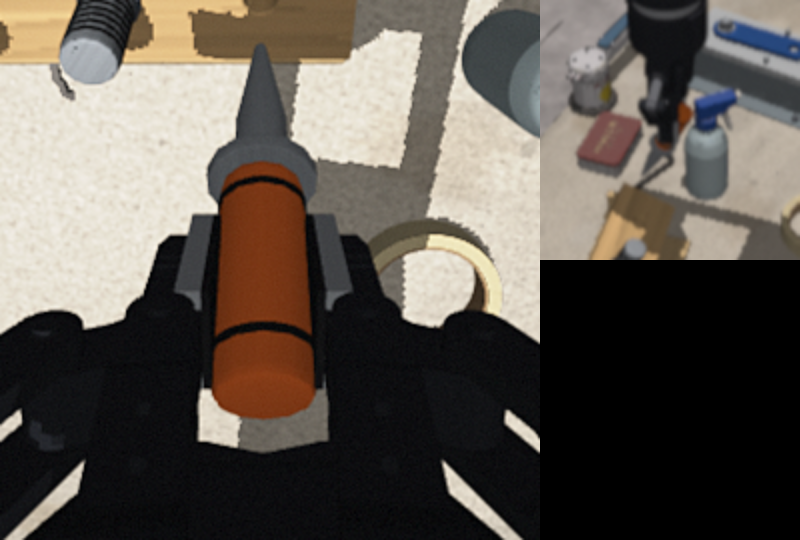

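```bash
cat >> hand.py <<'E'
from scipy.spatial.transform import Rotation as Rot
def axis(f,R=.011,steel=False):
    z=np.load(f+".npz"); K=z["K"]; c={"fx":K[0],"fy":K[0],"cx":K[1],"cy":K[2],"world_from_camera":z["T"]}
    P=cloud(c,z["d"]); M=Rot.from_quat(z["q"]).as_matrix(); L=(P-z["tool"])@M   # tool frame coordinates
    hsv=cv2.cvtColor(z["im"],cv2.COLOR_RGB2HSV).astype(int); m=(abs(L[...,1])<R*.9)&(L[...,2]>-.06)&(L[...,2]<.03)&(abs(L[...,0])<.04)
    m&=(hsv[...,2]>40)
    if not steel: m&=(hsv[...,0]<14)&(hsv[...,1]>150)
    q=L[m]
    def res(x):  # axis through (x0,x1,-.019), direction (x2,x3,-1)
        a=np.array([x[2],x[3],-1]);a/=np.linalg.norm(a); w=q-[x[0],x[1],-.019]; return np.linalg.norm(np.cross(w,a),axis=1)-R
    s=min((least_squares(res,[-.0,0,t,0],loss="soft_l1",f_scale=.0005) for t in(-.4,-.2,0,.2)),key=lambda s:s.cost)
    a=np.array([s.x[2],s.x[3],-1]);a/=np.linalg.norm(a)
    h=(q-[s.x[0],s.x[1],-.019])@a
    print(f,len(q),"axis at pads",s.x[:2].round(4),"tilt deg x,y",np.degrees(np.arctan(s.x[2:])).round(2),"h range",np.percentile(h,[1,99]).round(4),"rms",np.sqrt(np.mean(s.fun**2)).round(5))
    top=np.array([s.x[0],s.x[1],-.019])+a*np.percentile(h,99)
    return M,z["tool"],top,a   # tool-frame top-end centre and axis (tip->handle)
E
python3 - <<'E'
from hand import *
M,t,top,a=axis("w3")
for L,n in((.063,"collar"),(.121,"tip")):
    p=top-a*L; print(n,"tool",p.round(4),"world",(t+M@p).round(4))
z=np.load("w3.npz");T=np.linalg.inv(z["T"]);p=t+M@(top-a*.121);q=T@[*p,1];print(q[0]/q[2]*z["K"][0]+z["K"][1],q[1]/q[2]*z["K"][0]+z["K"][2])
E
```

```text
w3 5165 axis at pads [-0.0055  0.0004] tilt deg x,y [-25.26   0.63] h range [-0.0359  0.0192] rms 0.00207
collar tool [ 0.0132 -0.0001  0.0206] world [0.5818 0.1522 0.2293]
tip tool [ 0.0379 -0.0006  0.073 ] world [0.6064 0.1583 0.1771]
279.9205796900692 172.87041219620485
```

Emit:
step_arm:
  rows: [-1, -0.3, 0.6, -0.02, 10, -2.07, -1, 0.9, -0.05, 10, -2.07, -2.2, 0.9, -0.1, 10, -2.07, -3.4, 0.9, -0.2, 10, -2.07, -4.6, 0.9, -0.264, 10, -2.07, -5.8, 0.8, -0.264, 10, -2.07, -7, 0.4, -0.264, 10, -2.07, -8.2, 0, -0.264, 10, -2.07, -9.2, -1, -0.264, 10, -2.07, -9.2, -2, -0.264, 10, -2.07, -9.2, -2.5, -0.264, 10, -2.07, -9.2, -2.5, -0.264, 10]

```text
clock: 6.3
tool_pos: [0.4779, -0.2166, 0.1368]
eef_rot: [1.0, -0.023, -0.006, -0.004]
force: [-1.4, 0.3, -1.2]
finger_gap: 0.0203
grasp_force: 59.1
```

```bash
cat > look.py <<'E'
import sys
from hand import *
n=sys.argv[1]; bolt=len(sys.argv)>2
s,*_=tilt(n,0); print(s["tool_pos"].round(4),s["eef_rot"].round(4),s["force"].round(1),round(s["finger_gap"],4),s["clock"])
M,t,top,a=axis(n,.0125 if bolt else .011,bolt)
for L,k in(((.051,"collar"),(.085,"tip")) if bolt else ((.063,"collar"),(.121,"tip"))):
    p=top-a*L; print(k,"tool",p.round(4),"world",(t+M@p).round(4))
E
python3 look.py w4
```

```text
[ 0.4779 -0.2166  0.1368] [ 0.9997 -0.0228 -0.006  -0.0038] [-1.4  0.3 -1.2] 0.0203 6.3
w4 5135 axis at pads [-0.0054  0.0001] tilt deg x,y [-25.25   0.51] h range [-0.0358  0.0193] rms 0.00209
collar tool [ 0.0132 -0.0003  0.0205] world [ 0.4909 -0.2168  0.1162]
tip tool [ 0.038  -0.0007  0.073 ] world [ 0.515  -0.217   0.0634]
```

Emit:
step_arm:
  rows: [0.2, 0, 0.08, 0, 10, 0.4, 0, 0.08, 0, 10, 0.55, 0, 0.08, 0, 10, 0.7, 0, 0.08, 0, 10, 0.85, 0, 0.08, 0, 10, 1, 0, 0.08, 0, 10, 1.15, 0, 0.08, 0, 10, 1.3, 0, 0.08, 0, 10, 1.3, 0, 0.08, 0, 10]

```text
clock: 7.25
tool_pos: [0.5344, -0.2194, 0.1485]
eef_rot: [1.0, -0.021, -0.002, 0.001]
force: [-6.9, -1.1, 2.4]
finger_gap: 0.0203
grasp_force: 65.8
```

```bash
python3 look.py w5
```

```text
[ 0.5344 -0.2194  0.1485] [ 0.9998 -0.0212 -0.0016  0.0011] [-6.9 -1.1  2.4] 0.0203 7.25
w5 4478 axis at pads [-0.0085  0.0002] tilt deg x,y [-3.5  -0.15] h range [-0.031   0.0229] rms 0.00304
collar tool [-0.0061  0.0003  0.021 ] world [ 0.5282 -0.2195  0.1276]
tip tool [-0.0026  0.0004  0.0789] world [ 0.5316 -0.2199  0.0697]
```

Emit:
step_arm:
  rows: [0.1, 0, -0.1, 0, 10, 0.2, 0, -0.1, 0, 10, 0.2, 0, -0.1, 0, 10, 0.2, 0, -0.1, 0, 10, -0.2, 0, -0.1, 0, 10, -0.2, 0, -0.1, 0, 10, -0.2, 0, -0.1, 0, 10]

```text
clock: 8.0
tool_pos: [0.5287, -0.2193, 0.1444]
eef_rot: [1.0, -0.022, 0.002, 0.001]
force: [0.7, 0.1, -0.5]
finger_gap: 0.0204
grasp_force: 64.9
```

```bash
python3 look.py w6
```

```text
[ 0.5287 -0.2193  0.1444] [ 9.998e-01 -2.190e-02  2.000e-03  9.000e-04] [ 0.7  0.1 -0.5] 0.0204 8.0
w6 4373 axis at pads [-0.009   0.0002] tilt deg x,y [-0.68  0.07] h range [-0.0297  0.0237] rms 0.00316
collar tool [-0.0086  0.0001  0.0203] world [ 0.5202 -0.2191  0.1241]
tip tool [-0.0079  0.      0.0783] world [ 0.5211 -0.2192  0.0661]
```

View pics/w6.png

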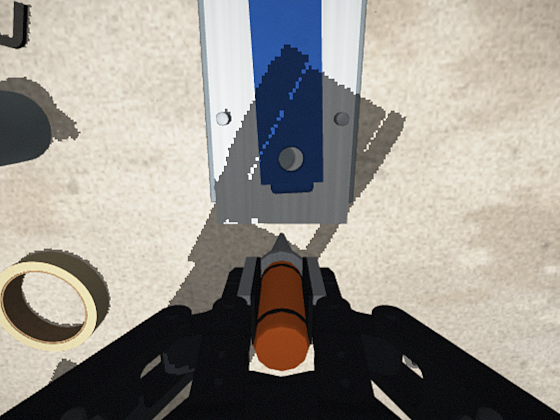

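```bash
python3 - <<'E'
s=open("hand.py").read()
i=s.index("    def res(x):"); j=s.index("    return M,z")
s=s[:i]+'''    def geo(x):
        a=np.array([x[2],x[3],-1]);a/=np.linalg.norm(a); w=q-[x[0],x[1],-.019]; return np.linalg.norm(np.cross(w,a),axis=1)-R,w@a-x[4],a
    def res(x): dr,dh,_=geo(x); return np.maximum(dr,dh)
    s=min((least_squares(res,[-.005,0,t,0,.022],loss="soft_l1",f_scale=.0005) for t in(-.4,-.2,0,.2)),key=lambda s:s.cost)
    a=geo(s.x)[2]; top=np.array([s.x[0],s.x[1],-.019])+a*s.x[4]
    print(f,len(q),"axis at pads",s.x[:2].round(4),"tilt deg x,y",np.degrees(np.arctan(s.x[2:4])).round(2),"top h",s.x[4].round(4),"rms",np.sqrt(np.mean(s.fun**2)).round(5))
    tip=top-a*(.121 if R<.012 else .085); p=np.linalg.inv(z["T"])@[*(z["tool"]+M@tip),1]
    print("tip tool",tip.round(4),"world",(z["tool"]+M@tip).round(4),"px",(p[:2]/p[2]*K[0]+K[1:]).round(1))
'''+s[j:]
open("hand.py","w").write(s)
E
cat > hole.py <<'E'
import sys
from hand import *
z=np.load(sys.argv[1]+".npz"); im,T=z["im"],z["T"]; f,cx,cy=z["K"]
def ray(u,v,h):
    r=T[:3,:3]@[(u-cx)/f,(v-cy)/f,1]; return (T[:3,3]+r*(h-T[2,3])/r[2])
hsv=cv2.cvtColor(im,cv2.COLOR_RGB2HSV)
blue=((hsv[...,0]>100)&(hsv[...,0]<130)&(hsv[...,1]>150)).astype(np.uint8); blue[:,:200]=0;blue[:,400:]=0
cs,h=cv2.findContours(blue,cv2.RETR_CCOMP,cv2.CHAIN_APPROX_NONE)
for k,c in enumerate(cs):
    if len(c)>25 and h[0][k][3]>=0:
        e=cv2.fitEllipse(c); print("hole",len(c),np.round(e[0],1),np.round(e[1],1), ray(*e[0],.085).round(4))
E
python3 - <<'E'
from hand import *
for n in("w3","w4","w5","w6"): axis(n)
z=np.load("w6.npz"); T=z["T"]; f,cx,cy=z["K"]
def ray(u,v,h):
    r=T[:3,:3]@[(u-cx)/f,(v-cy)/f,1]; return (T[:3,3]+r*(h-T[2,3])/r[2])
print("pins",ray(223,118,.088),ray(342,118,.088),"edge",ray(282,222.5,.077))
E
python3 hole.py w6
```

```text
w3 5165 axis at pads [-0.0054  0.0004] tilt deg x,y [-24.88   0.61] top h 0.0188 rms 0.00047
tip tool [ 0.0376 -0.0006  0.0737] world [0.6061 0.1582 0.1764] px [280.  173.1]
w4 5135 axis at pads [-0.0053  0.0001] tilt deg x,y [-24.84   0.49] top h 0.0189 rms 0.00047
tip tool [ 0.0376 -0.0007  0.0737] world [ 0.5146 -0.217   0.0627] px [280.3 173.2]
w5 4478 axis at pads [-0.0084  0.0002] tilt deg x,y [-2.9  -0.14] top h 0.0219 rms 0.00043
tip tool [-0.0034  0.0004  0.0799] world [ 0.5307 -0.2199  0.0686] px [281.9 226.8]
w6 4373 axis at pads [-0.0089  0.0001] tilt deg x,y [-0.08  0.04] top h 0.0226 rms 0.00046
tip tool [-0.0088  0.0001  0.0794] world [ 0.5202 -0.2192  0.065 ] px [281.4 234. ]
pins [ 0.60429517 -0.1881327   0.088     ] [ 0.60115564 -0.25877468  0.088     ] edge [ 0.53332868 -0.22015736  0.077     ]
hole 73 [290.4 158.5] [25.4 26.4] [ 0.5782 -0.2273  0.085 ]
```

Emit:
step_arm:
  rows: [0, 0, 0.5, 0, 10, 0, 0, 1, 0, 10, 0.5, -0.05, 1, 0, 10, 1, -0.1, 1, 0, 10, 1.44, -0.14, 1, 0, 10, 1.44, -0.14, 1, 0, 10, 1.44, -0.14, 1, 0, 10, 1.44, -0.14, 1, 0, 10, 1.44, -0.14, 1, 0, 10]

```text
clock: 8.95
tool_pos: [0.5838, -0.2245, 0.1824]
eef_rot: [1.0, -0.022, -0.0, -0.0]
force: [-0.5, 0.4, -0.5]
finger_gap: 0.0203
grasp_force: 64.9
```

```bash
python3 look.py w7; python3 hole.py w7
```

```text
[ 0.5838 -0.2245  0.1824] [ 9.998e-01 -2.220e-02 -2.000e-04 -1.000e-04] [-0.5  0.4 -0.5] 0.0203 8.95
w7 4371 axis at pads [-0.0089  0.0001] tilt deg x,y [-0.01 -0.07] top h 0.0226 rms 0.00045
tip tool [-0.0089  0.0002  0.0794] world [ 0.5749 -0.2243  0.1031] px [281.6 234.1]
collar tool [-0.0089  0.0002  0.0214] world [ 0.5749 -0.2243  0.1611]
tip tool [-0.0089  0.0002  0.0794] world [ 0.5749 -0.2243  0.1031]
hole 55 [285.4 220.4] [18.1 20.9] [ 0.5793 -0.2275  0.085 ]
hole 125 [278.   71.1] [42.8 46.3] [ 0.6878 -0.2269  0.085 ]
```

Emit:
step_arm:
  rows: [0.08, -0.01, -0.1, 0, 10, 0.08, -0.01, -0.25, 0, 10, 0.08, -0.01, -0.4, 0, 10, 0.08, -0.01, -0.5, 0, 10, 0.08, -0.01, -0.6, 0, 10, 0.08, -0.01, -0.7, 0, 10, 0.08, -0.01, -0.8, 0, 10, 0.08, 0, -0.9, 0, 10, 0.08, 0, -0.9, 0, 10]

```text
clock: 9.9
tool_pos: [0.5872, -0.2245, 0.1457]
eef_rot: [1.0, -0.022, -0.001, -0.0]
force: [0.1, 0.1, -1.4]
finger_gap: 0.0209
grasp_force: 64.9
```

```bash
python3 look.py w8
```

```text
[ 0.5872 -0.2245  0.1457] [ 9.998e-01 -2.210e-02 -5.000e-04 -1.000e-04] [ 0.1  0.1 -1.4] 0.0209 9.9
w8 4376 axis at pads [-0.0089  0.0002] tilt deg x,y [-0.1  0. ] top h 0.0226 rms 0.00046
tip tool [-0.0088  0.0002  0.0794] world [ 0.5784 -0.2243  0.0663] px [281.5 234. ]
collar tool [-0.0089  0.0002  0.0214] world [ 0.5783 -0.2243  0.1243]
tip tool [-0.0088  0.0002  0.0794] world [ 0.5784 -0.2243  0.0663]
```

Emit:
step_arm:
  rows: [-0.01, 0.01, -0.12, 0, 10, -0.01, 0.02, -0.24, 0, 10, -0.01, 0.03, -0.36, 0, 10, -0.01, 0.04, -0.48, 0, 10, -0.01, 0.05, -0.6, 0, 10, -0.01, 0.05, -0.7, 0, 10, -0.01, 0.05, -0.8, 0, 10, -0.01, 0.05, -0.9, 0, 10, -0.01, 0.05, -0.98, 0, 10, -0.01, 0.05, -1.03, 0, 10, -0.01, 0.05, -1.03, 0, 10]

```text
clock: 11.05
tool_pos: [0.5869, -0.2225, 0.1056]
eef_rot: [1.0, -0.022, -0.0, -0.0]
force: [-3.5, -2.1, 4.0]
finger_gap: 0.0204
grasp_force: 65.3
```

```bash
python3 look.py w9
```

```text
[ 0.5869 -0.2225  0.1056] [ 9.998e-01 -2.210e-02 -4.000e-04 -1.000e-04] [-3.5 -2.1  4. ] 0.0204 11.05
w9 4368 axis at pads [-0.0089  0.0002] tilt deg x,y [ 0.17 -0.03] top h 0.0227 rms 0.00046
tip tool [-0.0092  0.0002  0.0793] world [ 0.5776 -0.2223  0.0263] px [281.6 234.6]
collar tool [-0.0091  0.0002  0.0213] world [ 0.5779 -0.2223  0.0843]
tip tool [-0.0092  0.0002  0.0793] world [ 0.5776 -0.2223  0.0263]
```

Emit:
step_arm:
  rows: [0, 0, -0.06, 0, 10, 0, 0, -0.08, 0, 10, 0, 0, -0.08, 0, 10]

```text
clock: 11.4
tool_pos: [0.5872, -0.2226, 0.1054]
eef_rot: [1.0, -0.022, -0.0, 0.0]
force: [-8.5, 1.0, 18.4]
finger_gap: 0.0205
grasp_force: 66.7
```

Emit:
step_arm:
  rows: [0, 0, 0.1, 0, 10, 0, 0, 0.3, 0, 10, 0, 0, 0.6, 0, 10, 0, 0, 0.9, 0, 10, 0, 0, 1.2, 0, 10, 0, 0, 1.5, 0, 10, 0, 0, 1.8, 0, 10, 0, 0, 2.2, 0, 10, 0, 0, 3, 0, 10, 0, 0, 4, 0, 10, 0, 0, 4, 0, 10, 0, 0, 4, 0, 10]

```text
clock: 12.6
tool_pos: [0.588, -0.223, 0.2645]
eef_rot: [1.0, -0.022, 0.002, 0.001]
force: [-0.4, 0.7, -2.0]
finger_gap: 0.0207
grasp_force: 64.9
```

```bash
python3 look.py w10;python3 hole.py w10; python3 - <<'E'
from h import *
from hand import *
z=np.load("w10.npz"); im=z["im"]; o=cv2.resize(im[60:300,180:400],None,fx=2.4,fy=2.4,interpolation=cv2.INTER_CUBIC); save("w10c",o)
E
```

```text
[ 0.588  -0.223   0.2645] [ 9.998e-01 -2.210e-02  1.800e-03  9.000e-04] [-0.4  0.7 -2. ] 0.0207 12.6
w10 4367 axis at pads [-0.0089  0.0001] tilt deg x,y [-0.05 -0.07] top h 0.0226 rms 0.00044
tip tool [-0.0088  0.0002  0.0794] world [ 0.5795 -0.223   0.1851] px [281.7 234. ]
collar tool [-0.0089  0.0002  0.0214] world [ 0.5792 -0.2228  0.2431]
tip tool [-0.0088  0.0002  0.0794] world [ 0.5795 -0.223   0.1851]
hole 43 [280.5 200.2] [14.4 16.5] [ 0.5784 -0.222   0.085 ]
hole 93 [280.2  87.9] [31.9 34.3] [ 0.6872 -0.2266  0.085 ]
```

View pics/w10c.png

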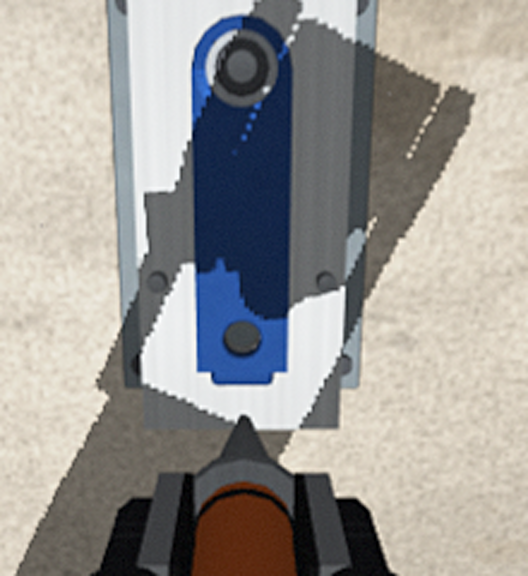

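Emit:
step_arm:
  rows: [1, 0, 0, 0, 10, 2, -0.05, 0, 0, 10, 3, -0.1, 0, 0, 10, 4.15, -0.15, 0, 0, 10, 4.15, -0.15, -0.5, 0, 10, 4.15, -0.15, -1.4, 0, 10, 4.15, -0.15, -2.3, 0, 10, 4.15, -0.15, -3.1, 0, 10, 4.15, -0.15, -3.1, 0, 10, 4.15, -0.15, -3.1, 0, 10, 4.15, -0.15, -3.1, 0, 10]

```text
clock: 13.75
tool_pos: [0.7541, -0.2291, 0.1403]
eef_rot: [1.0, -0.022, 0.001, 0.001]
force: [-0.2, -0.6, -0.9]
finger_gap: 0.0204
grasp_force: 64.9
```

```bash
python3 look.py w11
```

```text
[ 0.7541 -0.2291  0.1403] [ 9.998e-01 -2.210e-02  1.200e-03  5.000e-04] [-0.2 -0.6 -0.9] 0.0204 13.75
w11 4381 axis at pads [-0.0089  0.0001] tilt deg x,y [-0.07 -0.1 ] top h 0.0225 rms 0.00045
tip tool [-0.0088  0.0003  0.0795] world [ 0.7454 -0.2291  0.0609] px [281.7 234. ]
collar tool [-0.0089  0.0002  0.0215] world [ 0.7452 -0.2289  0.1189]
tip tool [-0.0088  0.0003  0.0795] world [ 0.7454 -0.2291  0.0609]
```

Emit:
step_arm:
  rows: [-0.15, 0, 0, 0, 10, -0.3, 0, 0, 0, 10, -0.45, 0, 0, 0, 10, -0.6, 0, 0, 0, 10, -0.75, 0, 0, 0, 10, -0.9, 0, 0, 0, 10, -1, 0, 0, 0, 10, -1.1, 0, 0, 0, 10, -1.1, 0, 0, 0, 10, -1.1, 0, 0, 0, 10]

```text
clock: 14.8
tool_pos: [0.7124, -0.2287, 0.1415]
eef_rot: [1.0, -0.022, 0.005, 0.001]
force: [5.1, 0.7, 0.4]
finger_gap: 0.0202
grasp_force: 59.1
```

```bash
python3 look.py w12
```

```text
[ 0.7124 -0.2287  0.1415] [ 9.997e-01 -2.200e-02  5.100e-03  7.000e-04] [5.1 0.7 0.4] 0.0202 14.8
w12 5063 axis at pads [-0.0085  0.0001] tilt deg x,y [-20.11   0.04] top h 0.0197 rms 0.00046
tip tool [0.0263 0.     0.0761] world [ 0.7395 -0.23    0.0656] px [281.3 188.6]
collar tool [0.0063 0.0001 0.0217] world [ 0.719  -0.2291  0.1199]
tip tool [0.0263 0.     0.0761] world [ 0.7395 -0.23    0.0656]
```

Emit:
step_arm:
  rows: [-0.1, 0, 0, 0, 10, -0.2, 0, 0, 0, 10, -0.26, 0, 0, 0, 10, -0.26, 0, 0, 0, 10, 0.2, 0, 0, 0, 10, 0.2, 0, 0, 0, 10, 0.2, 0, 0, 0, 10]

```text
clock: 15.55
tool_pos: [0.7164, -0.2286, 0.1382]
eef_rot: [1.0, -0.022, -0.001, 0.0]
force: [0.1, -0.4, -1.5]
finger_gap: 0.0202
grasp_force: 59.7
```

```bash
python3 look.py w13
```

```text
[ 0.7164 -0.2286  0.1382] [ 9.998e-01 -2.200e-02 -6.000e-04  0.000e+00] [ 0.1 -0.4 -1.5] 0.0202 15.55
w13 5144 axis at pads [-0.0084  0.0001] tilt deg x,y [-24.48  -0.05] top h 0.0188 rms 0.00047
tip tool [0.0339 0.0002 0.074 ] world [ 0.7502 -0.2303  0.0642] px [281.5 178.5]
collar tool [0.0099 0.0001 0.0212] world [ 0.7263 -0.2292  0.117 ]
tip tool [0.0339 0.0002 0.074 ] world [ 0.7502 -0.2303  0.0642]
```

Emit:
step_arm:
  rows: [0, 0, 1, 0, 10, -0.4, 0, 2.1, 0, 10, -0.9, 0.5, 3.1, 0, 10, -1.5, 1.3, 3.8, 0, 10, -2.1, 2.4, 3.8, 0.05, 10, -2.7, 3.5, 3.8, 0.1, 10, -3.2, 4.6, 3.8, 0.15, 10, -3.5, 5.8, 3.8, 0.2, 10, -3.53, 7, 3.8, 0.265, 10, -3.53, 8.2, 3.8, 0.265, 10, -3.53, 9.4, 3.5, 0.265, 10, -3.53, 9.5, 2.5, 0.265, 10]

```text
clock: 16.8
tool_pos: [0.578, 0.1571, 0.2433]
eef_rot: [0.994, 0.113, 0.006, -0.001]
force: [1.1, 0.3, -1.7]
finger_gap: 0.02
grasp_force: 59.7
```

Emit:
step_arm:
  rows: [0, 0, 0, 0, 10, 0, 0, 0, 0, 10, 0, 0, 0, 0, 10]

```text
clock: 17.1
tool_pos: [0.5769, 0.1501, 0.24]
eef_rot: [0.994, 0.109, 0.001, 0.0]
force: [0.0, -0.8, -1.3]
finger_gap: 0.02
grasp_force: 59.7
```

```bash
python3 look.py w14
```

```text
[0.5769 0.1501 0.24  ] [9.940e-01 1.093e-01 1.300e-03 2.000e-04] [ 0.  -0.8 -1.3] 0.02 17.1
w14 5126 axis at pads [-0.0084  0.0004] tilt deg x,y [-24.48  -0.14] top h 0.0189 rms 0.00049
tip tool [0.0339 0.0006 0.0739] world [0.6104 0.1569 0.1661] px [281.7 178.5]
collar tool [0.0099 0.0005 0.0211] world [0.5867 0.1518 0.2189]
tip tool [0.0339 0.0006 0.0739] world [0.6104 0.1569 0.1661]
```

Emit:
step_arm:
  rows: [-0.075, 0.03, -0.6, 0, 10, -0.075, 0.03, -1.2, 0, 10, -0.075, 0.03, -1.58, 0, 10, -0.075, 0.03, -1.58, 0, 10, -0.075, 0.03, -1.58, 0, 10, -0.02, 0.042, -1.7, 0, 10, 0.03, 0.053, -1.81, 0, 10, 0.08, 0.065, -1.92, 0, 10, 0.13, 0.076, -2.03, 0, 10, 0.18, 0.087, -2.14, 0, 10, 0.18, 0.087, -2.14, 0, 10]

```text
clock: 18.25
tool_pos: [0.5828, 0.1548, 0.1514]
eef_rot: [0.994, 0.11, -0.001, -0.0]
force: [-0.2, -0.4, -1.2]
finger_gap: 0.0201
grasp_force: 59.7
```

```bash
python3 look.py w15
```

```text
[0.5828 0.1548 0.1514] [ 9.939e-01  1.102e-01 -9.000e-04 -0.000e+00] [-0.2 -0.4 -1.2] 0.0201 18.25
w15 5139 axis at pads [-0.0084  0.0004] tilt deg x,y [-24.46  -0.06] top h 0.0189 rms 0.00048
tip tool [0.0339 0.0005 0.074 ] world [0.6158 0.1618 0.0773] px [281.6 178.5]
collar tool [0.0099 0.0004 0.0212] world [0.5925 0.1566 0.1302]
tip tool [0.0339 0.0005 0.074 ] world [0.6158 0.1618 0.0773]
```

View pics/w15.png

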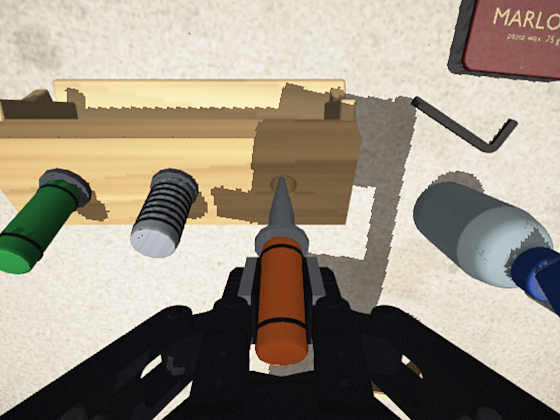

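Emit:
step_arm:
  rows: [0.07, -0.02, 0, 0, 10, 0.12, -0.01, -0.11, 0, 10, 0.17, 0, -0.22, 0, 10, 0.22, 0.01, -0.33, 0, 10, 0.27, 0.02, -0.44, 0, 10, 0.32, 0.03, -0.55, 0, 10, 0.37, 0.04, -0.66, 0, 10, 0.42, 0.05, -0.77, 0, 10, 0.42, 0.05, -0.77, 0, 10]

```text
clock: 19.2
tool_pos: [0.5996, 0.1568, 0.1207]
eef_rot: [0.994, 0.11, -0.001, 0.0]
force: [-0.1, -0.4, -1.0]
finger_gap: 0.0199
grasp_force: 59.7
```

```bash
python3 look.py w16
```

```text
[0.5996 0.1568 0.1207] [ 9.939e-01  1.102e-01 -7.000e-04  0.000e+00] [-0.1 -0.4 -1. ] 0.0199 19.2
w16 5140 axis at pads [-0.0084  0.0004] tilt deg x,y [-2.454e+01  1.000e-02] top h 0.0189 rms 0.00049
tip tool [0.034  0.0004 0.0739] world [0.6328 0.1638 0.0467] px [281.4 178.4]
collar tool [0.0099 0.0004 0.0211] world [0.6094 0.1585 0.0995]
tip tool [0.034  0.0004 0.0739] world [0.6328 0.1638 0.0467]
```

Emit:
step_arm:
  rows: [0.045, 0.01, -0.1, 0, 10, 0.09, 0.02, -0.2, 0, 10, 0.13, 0.03, -0.28, 0, 10, 0.15, 0.035, -0.33, 0, 10, 0.15, 0.035, -0.33, 0, 10]

```text
clock: 19.75
tool_pos: [0.6046, 0.158, 0.1106]
eef_rot: [0.994, 0.11, -0.002, 0.0]
force: [-10.0, -2.1, 12.8]
finger_gap: 0.0202
grasp_force: 60.8
```

```bash
python3 look.py w17
```

```text
[0.6046 0.158  0.1106] [ 9.939e-01  1.104e-01 -1.900e-03  3.000e-04] [-10.   -2.1  12.8] 0.0202 19.75
w17 5149 axis at pads [-0.0084  0.0004] tilt deg x,y [-2.462e+01 -1.000e-02] top h 0.019 rms 0.00047
tip tool [0.0341 0.0004 0.0738] world [0.6377 0.165  0.0367] px [281.5 178.3]
collar tool [0.0099 0.0004 0.021 ] world [0.6143 0.1598 0.0895]
tip tool [0.0341 0.0004 0.0738] world [0.6377 0.165  0.0367]
```

Emit:
step_arm:
  rows: [0, 0, 0.05, 0, 50, 0, 0, 0.05, 0, 50, 0, 0, 0.05, 0, 50, 0, 0, 0.5, 0, 50, 0, 0, 1.2, 0, 50, 0, 0, 2.2, 0, 50, -0.27, 0.8, 2.2, 0, 50, -0.54, 1.65, 2.2, 0, 50, -0.54, 1.65, 2.2, 0, 50, -0.54, 1.65, 2.2, 0, 50, -0.54, 1.65, 2.2, 0, 50]

```text
clock: 20.9
tool_pos: [0.5846, 0.2235, 0.196]
eef_rot: [0.994, 0.11, -0.0, 0.0]
force: [0.9, -0.1, -0.2]
finger_gap: 0.0499
grasp_force: 0.0
```

Emit:
step_arm:
  rows: [-0.04, 0.04, -0.8, 0, 50, -0.04, 0.04, -1.6, 0, 50, -0.04, 0.04, -2.2, 0, 50, -0.04, 0.04, -2.36, 0, 50, -0.04, 0.04, -2.36, 0, 50, -0.04, 0.04, -2.36, 0, 30, -0.04, 0.04, -2.36, 0, 20, -0.04, 0.04, -2.36, 0, 10, -0.04, 0.04, -2.36, 0, 10, -0.04, 0.04, -2.36, 0, 10]

```text
clock: 21.9
tool_pos: [0.5845, 0.226, 0.1044]
eef_rot: [0.994, 0.11, 0.002, 0.0]
force: [0.1, -0.6, 6.6]
finger_gap: 0.0232
grasp_force: 59.4
```

```bash
python3 look.py w18 b
```

```text
[0.5845 0.226  0.1044] [0.9939 0.1102 0.0021 0.    ] [ 0.1 -0.6  6.6] 0.0232 21.9
w18 5731 axis at pads [-0.002   0.0005] tilt deg x,y [-30.33   0.04] top h 0.0132 rms 0.00355
tip tool [0.0343 0.0004 0.043 ] world [0.6182 0.2331 0.0615] px [281.4 188.3]
collar tool [0.0171 0.0004 0.0136] world [0.6014 0.2293 0.0908]
tip tool [0.0343 0.0004 0.043 ] world [0.6182 0.2331 0.0615]
```

Emit:
step_arm:
  rows: [-0.05, -0.01, 0.11, 0, 10, -0.1, -0.023, 0.226, 0, 10, -0.2, -0.046, 0.453, 0, 10, -0.31, -0.07, 0.68, 0, 10, -0.41, -0.093, 0.906, 0, 10, -0.52, -0.116, 1.132, 0, 10, -0.62, -0.14, 1.36, 0, 10, -0.62, -0.14, 2.4, 0, 10, -0.62, -0.14, 3.4, 0, 10, -0.62, -0.14, 3.4, 0, 10, -0.62, -0.14, 3.4, 0, 10]

```text
clock: 23.05
tool_pos: [0.5584, 0.2204, 0.2401]
eef_rot: [0.994, 0.11, 0.001, -0.0]
force: [0.4, -0.3, -1.7]
finger_gap: 0.0234
grasp_force: 59.0
```

```bash
python3 look.py w19 b; python3 - <<'E'
from hand import *
z=np.load("w19.npz");o=np.hstack([cv2.resize(z["im"],(560,420))]);save("w19v",o)
K=z["K"]; c={"fx":K[0],"fy":K[0],"cx":K[1],"cy":K[2],"world_from_camera":z["T"]}
E
```

```text
[0.5584 0.2204 0.2401] [ 9.939e-01  1.102e-01  1.500e-03 -2.000e-04] [ 0.4 -0.3 -1.7] 0.0234 23.05
w19 4120 axis at pads [-0.002   0.0004] tilt deg x,y [-25.31  -0.06] top h 0.0132 rms 0.00065
tip tool [0.0287 0.0005 0.0459] world [0.5866 0.2262 0.1942] px [281.6 196.3]
collar tool [0.0141 0.0005 0.0152] world [0.5723 0.2231 0.2249]
tip tool [0.0287 0.0005 0.0459] world [0.5866 0.2262 0.1942]
```

View pics/w19v.png

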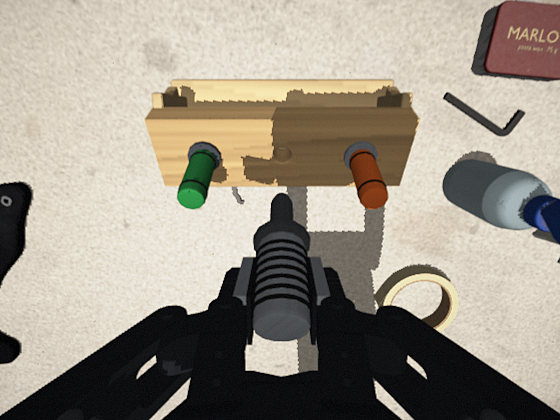

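Emit:
step_arm:
  rows: [-0.6, -0.6, 0.5, 0, 10, -1.2, -1.6, 0.7, 0, 10, -1.69, -2.7, 0.7, -0.05, 10, -1.69, -3.9, 0.7, -0.1, 10, -1.69, -5.1, 0.7, -0.15, 10, -1.69, -6.3, 0.7, -0.2, 10, -1.69, -7.5, 0.5, -0.265, 10, -1.69, -8.7, 0.2, -0.265, 10, -1.69, -9.9, -0.2, -0.265, 10, -1.69, -10.98, -0.8, -0.265, 10, -1.69, -10.98, -2, -0.265, 10, -1.69, -10.98, -2.6, -0.265, 10]

```text
clock: 24.3
tool_pos: [0.4862, -0.2183, 0.1281]
eef_rot: [1.0, -0.024, -0.004, -0.003]
force: [0.0, 1.3, -1.9]
finger_gap: 0.0234
grasp_force: 59.2
```

Emit:
step_arm:
  rows: [0, 0, 0, 0, 10, 0, 0, -0.3, 0, 10, 0, 0, -0.6, 0, 10, 0, 0, -0.6, 0, 10, 0, 0, -0.6, 0, 10, 0, 0, -0.6, 0, 10]

```text
clock: 24.9
tool_pos: [0.4912, -0.2192, 0.1112]
eef_rot: [1.0, -0.022, 0.001, 0.001]
force: [-0.8, 0.7, -0.2]
finger_gap: 0.0234
grasp_force: 59.3
```

```bash
python3 look.py w20 b
```

```text
[ 0.4912 -0.2192  0.1112] [ 9.998e-01 -2.190e-02  9.000e-04  6.000e-04] [-0.8  0.7 -0.2] 0.0234 24.9
w20 4219 axis at pads [-0.002   0.0001] tilt deg x,y [-25.27   0.12] top h 0.0132 rms 0.00076
tip tool [0.0287 0.     0.0459] world [ 0.5199 -0.2205  0.0653] px [281.3 196.3]
collar tool [0.0142 0.0001 0.0152] world [ 0.5054 -0.2199  0.0961]
tip tool [0.0287 0.     0.0459] world [ 0.5199 -0.2205  0.0653]
```

Exactly as planned; push the bolt upright against the plate's near edge.

Emit:
step_arm:
  rows: [0.2, 0, 0, 0, 10, 0.35, 0, 0, 0, 10, 0.5, 0, 0, 0, 10, 0.6, 0, 0, 0, 10, 0.7, 0, 0, 0, 10, 0.8, 0, 0, 0, 10, 0.88, 0, 0, 0, 10, 0.88, 0, 0, 0, 10, 0.88, 0, 0, 0, 10]

```text
clock: 25.85
tool_pos: [0.5213, -0.2186, 0.1094]
eef_rot: [1.0, -0.022, -0.006, -0.001]
force: [-11.0, -0.1, 5.2]
finger_gap: 0.0236
grasp_force: 61.9
```

```bash
python3 look.py w21 b
```

```text
[ 0.5213 -0.2186  0.1094] [ 9.997e-01 -2.160e-02 -5.800e-03 -6.000e-04] [-11.   -0.1   5.2] 0.0236 25.85
w21 4430 axis at pads [-0.0046  0.0002] tilt deg x,y [-13.3   -0.08] top h 0.0147 rms 0.0055
tip tool [0.0116 0.0003 0.0494] world [ 0.5323 -0.2194  0.0598] px [281.8 221.2]
collar tool [0.0037 0.0003 0.0163] world [ 0.5248 -0.2191  0.093 ]
tip tool [0.0116 0.0003 0.0494] world [ 0.5323 -0.2194  0.0598]
```

Emit:
step_arm:
  rows: [0.1, 0, 0, 0, 10, 0.2, 0, 0, 0, 10, 0.3, 0, 0, 0, 10, 0.38, 0, 0, 0, 10, 0.38, 0, 0, 0, 10, 0.38, 0, 0, 0, 10]

```text
clock: 26.5
tool_pos: [0.5366, -0.2189, 0.1093]
eef_rot: [1.0, -0.022, -0.006, -0.0]
force: [-11.1, -0.2, 5.2]
finger_gap: 0.0236
grasp_force: 64.2
```

```bash
sed -i 's/    if not steel: m&=/    if steel: m\&=L[...,2]<.004\n    else: m\&=/' hand.py; python3 look.py w22 b
```

```text
[ 0.5366 -0.2189  0.1093] [ 9.997e-01 -2.170e-02 -5.700e-03 -4.000e-04] [-11.1  -0.2   5.2] 0.0236 26.5
w22 3354 axis at pads [-0.007   0.0002] tilt deg x,y [ 2.11 -0.4 ] top h 0.0161 rms 0.00053
tip tool [-0.0096  0.0007  0.0498] world [ 0.5264 -0.2191  0.0596] px [282.4 251.7]
collar tool [-0.0083  0.0004  0.0158] world [ 0.528  -0.219   0.0935]
tip tool [-0.0096  0.0007  0.0498] world [ 0.5264 -0.2191  0.0596]
```

Emit:
step_arm:
  rows: [-0.3, 0, 0, 0, 10, -0.4, 0, 0.2, 0, 10, -0.4, 0, 0.7, 0, 10, -0.4, 0, 1.2, 0, 10, 0.2, -0.05, 1.2, 0, 10, 0.8, -0.1, 1.2, 0, 10, 0.8, -0.1, 1.2, 0, 10, 0.8, -0.1, 1.2, 0, 10, 0.8, -0.1, 1.2, 0, 10]

```text
clock: 27.45
tool_pos: [0.5724, -0.2228, 0.1582]
eef_rot: [1.0, -0.022, -0.0, -0.0]
force: [-0.6, 0.2, -1.5]
finger_gap: 0.0235
grasp_force: 63.6
```

```bash
python3 look.py w23 b; python3 hole.py w23
```

```text
[ 0.5724 -0.2228  0.1582] [ 9.998e-01 -2.210e-02 -2.000e-04 -1.000e-04] [-0.6  0.2 -1.5] 0.0235 27.45
w23 3340 axis at pads [-0.007   0.0001] tilt deg x,y [ 0.99 -0.32] top h 0.016 rms 0.00052
tip tool [-0.0082  0.0005  0.0499] world [ 0.5642 -0.2229  0.1082] px [282.1 249.6]
collar tool [-0.0076  0.0003  0.016 ] world [ 0.5648 -0.2227  0.1422]
tip tool [-0.0082  0.0005  0.0499] world [ 0.5642 -0.2229  0.1082]
hole 60 [280.3 216.5] [20. 23.] [ 0.5792 -0.2223  0.085 ]
hole 145 [279.8  45.5] [48.5 53.8] [ 0.6879 -0.227   0.085 ]
```

Emit:
step_arm:
  rows: [0.2, 0.01, 0, 0, 10, 0.34, 0.015, -0.1, 0, 10, 0.34, 0.015, -0.3, 0, 10, 0.34, 0.015, -0.45, 0, 10, 0.34, 0.015, -0.45, 0, 10, 0.34, 0.015, -0.6, 0, 10, 0.34, 0.015, -0.72, 0, 10, 0.34, 0.015, -0.84, 0, 10, 0.34, 0.015, -0.95, 0, 10, 0.34, 0.015, -0.95, 0, 10]

```text
clock: 28.5
tool_pos: [0.5857, -0.2221, 0.119]
eef_rot: [1.0, -0.022, -0.001, -0.0]
force: [0.1, 0.8, -0.9]
finger_gap: 0.0234
grasp_force: 63.6
```

```bash
python3 look.py w24 b
```

```text
[ 0.5857 -0.2221  0.119 ] [ 9.998e-01 -2.210e-02 -8.000e-04 -4.000e-04] [ 0.1  0.8 -0.9] 0.0234 28.5
w24 3393 axis at pads [-0.0069  0.0002] tilt deg x,y [ 0.91 -0.32] top h 0.0161 rms 0.00052
tip tool [-0.008   0.0006  0.0499] world [ 0.5776 -0.2222  0.0692] px [282.2 249.4]
collar tool [-0.0075  0.0004  0.0159] world [ 0.5782 -0.2221  0.1031]
tip tool [-0.008   0.0006  0.0499] world [ 0.5776 -0.2222  0.0692]
```

Emit:
step_arm:
  rows: [0, 0, -0.1, 0, 10, 0, 0, -0.2, 0, 10, 0, 0, -0.3, 0, 10, 0, 0, -0.4, 0, 10, 0, 0, -0.46, 0, 10, 0, 0, -0.5, 0, 10, 0, 0, -0.5, 0, 10]

```text
clock: 29.25
tool_pos: [0.5864, -0.2224, 0.1005]
eef_rot: [1.0, -0.022, -0.0, -0.0]
force: [-1.7, 1.5, 0.6]
finger_gap: 0.0236
grasp_force: 63.8
```

```bash
python3 look.py w25 b
```

```text
[ 0.5864 -0.2224  0.1005] [ 9.998e-01 -2.200e-02 -1.000e-04 -0.000e+00] [-1.7  1.5  0.6] 0.0236 29.25
w25 3412 axis at pads [-0.007   0.0002] tilt deg x,y [ 0.95 -0.25] top h 0.0161 rms 0.00052
tip tool [-0.0081  0.0005  0.0499] world [ 0.5783 -0.2225  0.0506] px [282.  249.5]
collar tool [-0.0075  0.0003  0.0159] world [ 0.5788 -0.2223  0.0846]
tip tool [-0.0081  0.0005  0.0499] world [ 0.5783 -0.2225  0.0506]
```

Emit:
step_arm:
  rows: [0, 0, -0.06, 0, 10, 0, 0, -0.06, 0, 10, 0, 0, -0.06, 0, 10]

```text
clock: 29.6
tool_pos: [0.5864, -0.2224, 0.1003]
eef_rot: [1.0, -0.022, -0.0, 0.0]
force: [-6.1, 2.2, 11.9]
finger_gap: 0.0238
grasp_force: 65.0
```

Emit:
step_arm:
  rows: [0, 0, 0.04, 0, 50, 0, 0, 0.04, 0, 50, 0, 0, 0.04, 0, 50, 0, 0, 0.04, 0, 50, 0, 0, 0.5, 0, 50, 0, 0, 1.2, 0, 50, 0, 0, 2.2, 0, 50, -0.6, 0, 3.2, 0, 50, -1.2, 0, 3.8, 0, 50, -1.2, 0, 3.8, 0, 50, -1.2, 0, 3.8, 0, 50, -1.2, 0, 3.8, 0, 50]

```text
clock: 30.8
tool_pos: [0.538, -0.2219, 0.2477]
eef_rot: [1.0, -0.022, -0.001, -0.001]
force: [1.5, 0.4, 0.2]
finger_gap: 0.0503
grasp_force: 0.0
```

```bash
python3 - <<'E'
from hand import *
s,im,d,c,P=tilt("w26",0); print(s["tool_pos"],s["clock"],s["force"].round(1))
m=(abs(P[...,0]-.578)<.03)&(abs(P[...,1]+.2223)<.03)&(P[...,2]>.087)&(P[...,2]<.16)
q=P[m]; t=np.percentile(q[:,2],97); cap=q[q[:,2]>t-.002]; print("head top z (expect .136)",t.round(4),"cap",cv2.minEnclosingCircle(cap[:,:2].astype(np.float32)))
col=q[(q[:,2]>.0885)&(q[:,2]<.0915)]; print("collar z (.090)",np.median(col[:,2]).round(4),len(col),col.min(0),col.max(0))
# rack check from top and bystanders before/after
z=np.load("top0.npz"); im2,d2,c2=grab("top"); P2=cloud(c2,d2); hsv=cv2.cvtColor(im2,cv2.COLOR_RGB2HSV); P0=cloud(c2,z["d"])
for nm,(a,b,e,f) in dict(rack=(.5,.68,.08,.36),sprayer=(.5,.65,-.06,.05),tape=(.38,.48,-.06,.06),tin=(.68,.76,-.04,.07),key=(.62,.68,-.03,.08)).items():
    r=(P0[...,0]>a)&(P0[...,0]<b)&(P0[...,1]>e)&(P0[...,1]<f); df=(d2-z["d"])[r]; print(nm,r.sum(),"changed px",(abs(df)>.006).sum(), np.percentile(P2[r][:,2],99.5).round(3),np.percentile(P0[r][:,2],99.5).round(3))
H,S,V=[hsv[...,i].astype(int) for i in range(3)]
for im_,P_ in((z["im"],P0),(im2,P2)):
    h=cv2.cvtColor(im_,cv2.COLOR_RGB2HSV).astype(int); m=(h[...,0]<14)&(h[...,1]>170)&(P_[...,2]>.1)&(P_[...,2]<.17)&(P_[...,1]>.1)&(P_[...,1]<.2); print("orange",P_[m].mean(0).round(4),P_[m][:,2].max().round(4))
E
```

```text
[ 0.53803106 -0.22188932  0.24773305] 30.8 [1.5 0.4 0.2]
head top z (expect .136) 0.1365 cap ((0.5792497992515564, -0.22240279614925385), 0.011969720013439655)
collar z (.090) 0.0893 101 [ 0.57786152 -0.23710299  0.08850375] [ 0.59378595 -0.20830837  0.09114027]
rack 9014 changed px 349 0.151 0.148
sprayer 2897 changed px 48 0.162 0.161
tape 3219 changed px 963 0.662 1.001
tin 1549 changed px 57 0.284 0.031
key 874 changed px 29 0.106 0.105
orange [0.5966 0.1549 0.1383] 0.1501
orange [0.5972 0.1539 0.1383] 0.1504
```

```bash
python3 -c "from cell import ctrl; print(ctrl.sign_off())"
```

```text
the job is handed in; nothing more can be done
None
```

The job is done and handed in at about 31 s: the drift went in to its collar and lined up the link, and is back in its socket; the bolt is seated on the link and released; the punch was left alone, and the depth check showed no sign that other things moved (tape only partly visible) — but I viewed 11 pictures, one over the limit of 10.

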